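# Mirror the shoe-care row for a left-hander

### The job

The shoe-care row is laid out for a right-hander and a left-hander is shining today: move the tin, jar, bottle and brush from the dark rack with cork pads to the empty plywood rack with dividers, in reverse order, so that what stood at the left end of the one ends at the right end of the other, and so on along the row. Stand each one upright in the middle of its own bay, let go of it, and never tip any of them over.

Things in the scene. Friction and masses are not known exactly. Their poses are not given: they have to be found in the camera images.
- cork_rack: source rack: fixed dark wooden board 96 mm deep (x) by 360 mm long (y), 12 mm thick, a small steel plate (top 28 mm above the table) at each end. Origin under its centre, on the table; y runs along the row, roughly left-right. Four cork pads are fixed on it, centred at x = 0, y = -132, -44, 44 and 132 mm; which is where varies.
- bay_rack: destination rack, empty: fixed plywood board of the same size; origin on the table under its centre; y along the row, within 0.3 rad of the source's y. Five dividers (6 mm thick, tops 26 mm above the table) part it into four bays, open front and back, 82 mm wide, centred at x = 0, y = -132, -44, 44, 132 mm (dark rounds mark the middles); bay floor 12 mm above the table. It may be nearer or farther than the source.
- tin_mid (a point): flat round steel shoe-polish tin, diameter 56 mm, 26 mm tall. Point at its centre, half-way up; z up. Stands loose on its own cork pad at the start, its underside 17 mm above the table.
- jar_mid (a point): white round cream jar with a black screw cap, diameter 45 mm, 48 mm tall. Point at its centre, half-way up; z up. Stands loose on its own cork pad at the start, its underside 17 mm above the table.
- bottle_mid (a point): slim black round bottle of liquid polish, diameter 34 mm up to 54 mm, then a grey cap 24 mm in diameter, 76 mm tall in all, the tallest of the four. Point at its centre, half-way up; z up. Stands loose on its own cork pad at the start, its underside 17 mm above the table.
- brush_mid (a point): small oval palm brush standing on its black bristles (rigid, 36 mm wide, up to 22 mm height), dark wooden back on top, 64 mm long (y axis, roughly along the row at the start) by 40 mm wide (x axis); 42 mm tall. Point at its centre, half-way up; z up. Stands loose on its own cork pad at the start, its underside 17 mm above the table.
- pad_tin: round cork pad 72 mm in diameter, 5 mm thick, fixed on the source rack, on which the tin stands at the start (its edge shows around it). Origin at the centre of its underside, 12 mm above the table. It stays there and shows where in the row the tin stood.
- pad_jar: square cork pad 66 by 66 mm, 5 mm thick, fixed on the source rack, on which the jar stands at the start (its edge shows around it). Origin at the centre of its underside, 12 mm above the table. It stays there and shows where in the row the jar stood.
- pad_bottle: oblong cork pad 84 (x) by 56 mm (y), 5 mm thick, fixed on the source rack, on which the bottle stands at the start (its edge shows around it). Origin at the centre of its underside, 12 mm above the table. It stays there and shows where in the row the bottle stood.
- pad_brush: oval cork pad 56 (x) by 80 mm (y), 5 mm thick, fixed on the source rack, on which the brush stands at the start (its edge shows around it). Origin at the centre of its underside, 12 mm above the table. It stays there and shows where in the row the brush stood.

How it is judged:
At the end, for the whole second after the job is handed in: Each thing stands in the plywood bay that mirrors its cork pad's place in the source row (first to last, second to third, and so on), within 15 mm of the bay's middle along and across the rack, on the board (height within 6 mm), upright within 0.12 rad, at rest (under 0.02 m/s) (((y of pad_tin in the frame of cork_rack between -0.172 and -0.092 m and y of tin_mid in the frame of bay_rack between 0.117 and 0.147 m) or (y of pad_tin in the frame of cork_rack between -0.084 and -0.004 m and y of tin_mid in the frame of bay_rack between 0.029 and 0.059 m) or (y of pad_tin in the frame of cork_rack between 0.004 and 0.084 m and y of tin_mid in the frame of bay_rack between -0.059 and -0.029 m) or (y of pad_tin in the frame of cork_rack between 0.092 and 0.172 m and y of tin_mid in the frame of bay_rack between -0.147 and -0.117 m)) and x of tin_mid in the frame of bay_rack between -0.015 and 0.015 m and z of tin_mid in the frame of bay_rack between 0.019 and 0.031 m and angle between each of tin_mid, jar_mid, bottle_mid, brush_mid's own z axis and vertical below 0.12 rad and linear speed of each of tin, jar, bottle, brush below 0.02 m/s and ((y of pad_jar in the frame of cork_rack between -0.172 and -0.092 m and y of jar_mid in the frame of bay_rack between 0.117 and 0.147 m) or (y of pad_jar in the frame of cork_rack between -0.084 and -0.004 m and y of jar_mid in the frame of bay_rack between 0.029 and 0.059 m) or (y of pad_jar in the frame of cork_rack between 0.004 and 0.084 m and y of jar_mid in the frame of bay_rack between -0.059 and -0.029 m) or (y of pad_jar in the frame of cork_rack between 0.092 and 0.172 m and y of jar_mid in the frame of bay_rack between -0.147 and -0.117 m)) and x of jar_mid in the frame of bay_rack between -0.015 and 0.015 m and z of jar_mid in the frame of bay_rack between 0.03 and 0.042 m and ((y of pad_bottle in the frame of cork_rack between -0.172 and -0.092 m and y of bottle_mid in the frame of bay_rack between 0.117 and 0.147 m) or (y of pad_bottle in the frame of cork_rack between -0.084 and -0.004 m and y of bottle_mid in the frame of bay_rack between 0.029 and 0.059 m) or (y of pad_bottle in the frame of cork_rack between 0.004 and 0.084 m and y of bottle_mid in the frame of bay_rack between -0.059 and -0.029 m) or (y of pad_bottle in the frame of cork_rack between 0.092 and 0.172 m and y of bottle_mid in the frame of bay_rack between -0.147 and -0.117 m)) and x of bottle_mid in the frame of bay_rack between -0.015 and 0.015 m and z of bottle_mid in the frame of bay_rack between 0.044 and 0.056 m and ((y of pad_brush in the frame of cork_rack between -0.172 and -0.092 m and y of brush_mid in the frame of bay_rack between 0.117 and 0.147 m) or (y of pad_brush in the frame of cork_rack between -0.084 and -0.004 m and y of brush_mid in the frame of bay_rack between 0.029 and 0.059 m) or (y of pad_brush in the frame of cork_rack between 0.004 and 0.084 m and y of brush_mid in the frame of bay_rack between -0.059 and -0.029 m) or (y of pad_brush in the frame of cork_rack between 0.092 and 0.172 m and y of brush_mid in the frame of bay_rack between -0.147 and -0.117 m)) and x of brush_mid in the frame of bay_rack between -0.015 and 0.015 m and z of brush_mid in the frame of bay_rack between 0.027 and 0.039 m); the robot touches nothing.
It fails at once if the tin is tipped over (more than 0.8 rad) (angle between tin_mid's own z axis and vertical above 0.8 rad).
It fails at once if the jar is tipped over (more than 0.8 rad) (angle between jar_mid's own z axis and vertical above 0.8 rad).
It fails at once if the bottle is tipped over (more than 0.8 rad) (angle between bottle_mid's own z axis and vertical above 0.8 rad).
It fails at once if the brush is tipped over (more than 0.8 rad) (angle between brush_mid's own z axis and vertical above 0.8 rad).
It also fails if it takes over 104 s, if anything falls off the work surface, if the arm or the gripper's body presses on something with over 40 N, if the wrist force passes 120 N, or if a joint passes its speed limit or range.

### The arm

A 6-joint arm with a two-finger parallel gripper is mounted at the origin on the work surface. World frame = base frame: x ahead of the robot, y to its left, z up, the work surface at z = 0. Lengths are in m, angles in rad, forces in N, time in s.
With the tool pointing down it reaches from about 0.4 to 0.925 m from the base axis. Payload 12.5 kg.
Tool frame: the origin (TCP) lies on the centre line of the jaws, within the pads' length; the fingertips stand r.nose_length ahead of it and the grasp point (between the pads) lies 5 mm behind it (r.nose_length is the distance from the TCP to the fingertips, in m); z points along the fingers, y is the direction in which the jaws open and shut (so a half turn about z gives the same grasp; the last joint's range is limited). The gripper opens to 95 mm and grips with 3 to 60 N. Pads are 20 mm wide; open, the fingers measure 119 mm over their backs; the gripper's body (75 mm by 180 mm) begins 59 mm behind the grasp point.
Start: joints at [-1.292, 0.491, 1.559, -0, 1.092, -0.106], TCP at [0.235, -0.579, 0.229] pointing down, gripper open.
Joint ranges: [-3.1, 3.1], [-0.84, 2.19], [0.05, 2.79], [-1.13, 4.28], [0.06, 2.93], [-2.69, 2.69]. Speed limits (rad/s): [2.22, 2.22, 2.79, 3.14, 3.14, 3.14].

### API

Orientations are given as a unit quaternion [x, y, z, w].
In Python, from workcell import r gives the robot as it stands. The module is installed in compiled form; this text tells all that it offers. Calls block until the motion is done:
- r.goto(position, orientation): joint-space move of the TCP to a pose.
- r.line_to(position, frame=None, velocity=0.15, threshold=None): straight line of the TCP; frame=None keeps the orientation; velocity is the mean speed in m/s. With threshold (N) it stops when the force on the tool has changed by that much, and returns True; else False.
- r.move_j(angles): joint-space move.
- r.set_gripper(opening, force=None): opening from 0.0 (shut) to 1.0 (fully open); force is the grip in N (None keeps the last); returns when the fingers have stopped.
- r.dwell(seconds).
- r.solve_ik(position, orientation): joint angles nearest the present ones, or None.
- r.get_obs(): the state.
- r.snapshot(name): name is "scene" or "top"; returns a dict with "pixels" (420x560x3 uint8, red, green, blue), "camera_matrix" (3x3 intrinsics, pixels), "R" (3x3) and "t" (3): a world point X has camera coordinates R X + t. Camera axes: x right, y down, z forward; pixel columns grow to the right and rows downward; lengths in m; the calibration is good to about 2 mm. A picture is of the moment at which its call begins. There is no depth.
A pose or a line that the arm cannot do raises r.MotionError and nothing moves.
- r.sign_off(): hands the job in, once; it reports no verdict.
The state is a dict: "time_s": time; "joint_pos": joint angles; "joint_velocities": joint speeds; "effort": joint torques, N m; "tool_pos": TCP position; "ee_rot": TCP orientation; "contact_force": force on the tool from outside, world axes, zero at the start; "wrist_torque": the same for the moment, N m; "opening": opening from 0.0 (shut) to 1.0 (fully open).
Only numpy, scipy, OpenCV 4.12 (cv2) and the standard library are available. Lean on these libraries where they do the work, as an engineer would, in place of code of your own. Each camera call takes 0.05 s, during which the arm holds its last target.

## Working session

There is one attempt and no reset: what is moved stays moved. The work goes in short steps, each a Python script; the robot and the scene stay as the last script left them, time stands still between calls to the robot, and variables do not carry over. Pictures are saved under pics/ and viewed, and the job is handed in when it is done.

```bash
mkdir -p pics; python3 - <<'E'
from workcell import r
import cv2
for n in("scene","top"):
    s=r.snapshot(n); cv2.imwrite(f"pics/{n}0.png",cv2.cvtColor(s["pixels"],cv2.COLOR_RGB2BGR))
    print(n,s["camera_matrix"].tolist(),s["R"].tolist(),s["t"].tolist(), (-s["R"].T@s["t"]).tolist())
o=r.get_obs(); print(o["time_s"],o["tool_pos"],o["ee_rot"],r.nose_length,o["opening"])
E
```

```text
scene [[379.0873199609868, 0.0, 270.7069835329262], [0.0, 379.0873199609868, 203.58916202291434], [0.0, 0.0, 1.0]] [[-0.6900894037348637, 0.7236833738022881, -0.007680451483967525], [0.5629541873643784, 0.5300916718411252, -0.634102044132956], [-0.45481776326543405, -0.4419108438665185, -0.773211231353638]] [0.3835538358479949, -0.23534505485464288, 0.9220805018272681] [0.8165535133782302, 0.25466029230150394, 0.5666760864928508]
top [[518.3166084871938, 0.0, 280.1800622572062], [0.0, 518.3166084871938, 201.64026211173234], [0.0, 0.0, 1.0]] [[0.014207273445983189, -0.9994260450989896, 0.03075278457349178], [-0.9859926406040024, -0.01911466375539472, -0.16568989801513218], [0.1661826286227829, -0.027968017579205133, -0.9856982925503681]] [-0.05474180808386891, 0.5268946417719628, 0.8163479147344185] [0.38462912865591936, -0.021807342012799106, 0.8936573281718525]
0.1 [ 0.23457224 -0.57909678  0.22814246] [ 9.81550672e-01  1.91201577e-01 -3.52002714e-05 -4.83762467e-04] 0.014 1.0048466974350054
```

View pics/scene0.png

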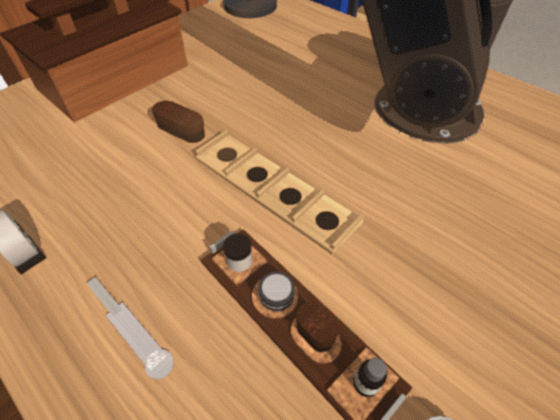

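View pics/top0.png

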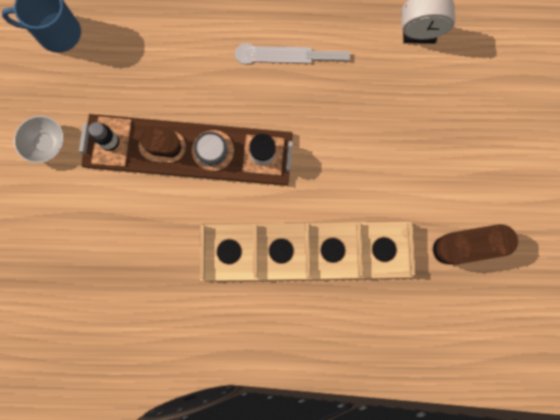

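The top view runs +y to the left. From +y, the source row is bottle (100,135), brush (160,145), tin (211,149), jar (263,150). The bay rounds are at (229,251), (281,251), (333,250) and (384,249). A bowl stands at (40,140) next to the bottle end, and a brown thing at (475,245) is right of the bays. Next I'll enlarge both areas to choose masks.

```bash
python3 - <<'E'
import cv2,numpy as np
t=cv2.imread("pics/top0.png"); s=cv2.imread("pics/scene0.png")
cv2.imwrite("pics/c_top.png",cv2.resize(t[105:195,70:310],None,fx=3.3,fy=3.3,interpolation=cv2.INTER_CUBIC))
cv2.imwrite("pics/c_sc.png",cv2.resize(s[220:420,190:430],None,fx=3,fy=3,interpolation=cv2.INTER_CUBIC))
E
```

```text
(no output)
```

View pics/c_top.png

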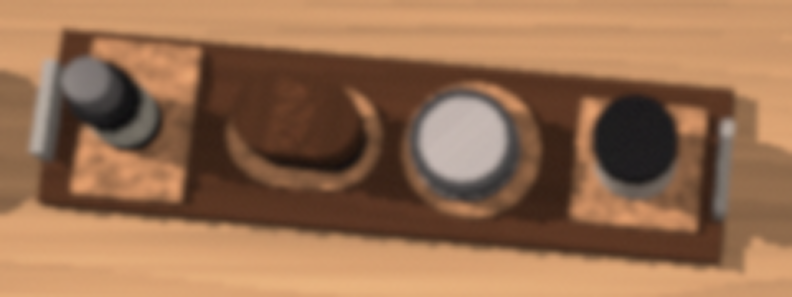

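View pics/c_sc.png

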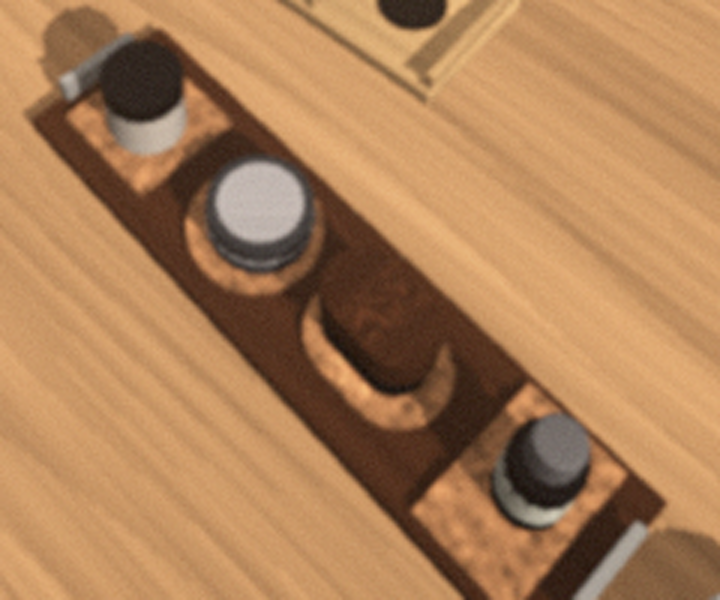

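```bash
cat > h.py <<'E'
import numpy as np,cv2
def cam(s): return s["camera_matrix"],np.array(s["R"]),np.array(s["t"])
def ray(s,uv):
    K,R,t=cam(s); d=R.T@np.linalg.inv(K)@np.array([uv[0],uv[1],1.]); return -R.T@t,d/np.linalg.norm(d)
def onz(s,uv,z):
    c,d=ray(s,uv); return c+d*(z-c[2])/d[2]
def tri(s1,uv1,s2,uv2):
    c1,d1=ray(s1,uv1);c2,d2=ray(s2,uv2)
    A=np.stack([d1,-d2],1); k=np.linalg.lstsq(A,c2-c1,rcond=None)[0]
    p,q=c1+k[0]*d1,c2+k[1]*d2; return (p+q)/2,np.linalg.norm(p-q)
def blobs(mask,roi,amin=40):
    x0,y0,x1,y1=roi; m=np.zeros(mask.shape,np.uint8); m[y0:y1,x0:x1]=mask[y0:y1,x0:x1]*255
    cs,_=cv2.findContours(m,cv2.RETR_EXTERNAL,cv2.CHAIN_APPROX_NONE)
    out=[]
    for c in cs:
        a=cv2.contourArea(c)
        if a<amin: continue
        M=cv2.moments(c); e=cv2.fitEllipse(c)
        out.append((M['m10']/M['m00'],M['m01']/M['m00'],a,e,c))
    return sorted(out,key=lambda b:b[0])
E
python3 - <<'E'
from workcell import r
from h import *
T=r.snapshot("top");S=r.snapshot("scene")
import pickle; pickle.dump((dict(T),dict(S)),open("s0.pkl","wb"))
f=lambda s:(s["pixels"].astype(int).max(2),s["pixels"].astype(int).min(2))
mt,nt=f(T);ms,ns=f(S)
def pr(n,bs):
    for b in bs: print(n,np.round(b[:3],1),np.round(b[3][0],1),np.round(b[3][1],1),round(b[3][2]))
bt=blobs(mt<70,(205,225,412,280));bs=blobs(ms<70,(195,135,360,245))
pr("bayT",bt);pr("bayS",bs)
if len(bt)==len(bs)==4:
  for a,b in zip(bt,bs): print(np.round(tri(T,a[3][0],S,b[3][0])[0],4),tri(T,a[3][0],S,b[3][0])[1].round(4),onz(T,a[3][0],.012).round(4),onz(S,b[3][0],.012).round(4))
pr("tinT",blobs((mt-nt<40)&(nt>140),(185,120,240,180)));pr("tinS",blobs((ms-ns<40)&(ns>140),(245,265,310,320)))
pr("jarT",blobs(mt<60,(243,125,282,170)));pr("jarS",blobs(ms<60,(218,225,260,265)))
pr("botT",blobs((mt-nt<30)&(nt>60)&(mt<150),(80,110,120,160),20));pr("botS",blobs((ms-ns<30)&(ns>70)&(ms<160),(350,350,395,400),20))
E
```

```text
bayT [228.8 251.2 382.5] [228.8 251.2] [22.  22.2] 36
bayT [280.8 250.5 382.5] [280.8 250.5] [22.  22.3] 161
bayT [332.5 249.8 376.5] [332.5 249.8] [21.5 22.3] 164
bayT [383.8 249.1 372. ] [383.8 249.1] [21.3 22.3] 145
bayS [237.2 239.8 209. ] [237.3 239.7] [10.7 29.2] 88
bayS [256.9 174.  171. ] [256.9 174. ] [12.3 17.9] 85
bayS [290. 196. 209.] [290. 196.] [14.2 18.8] 91
bayS [327.  220.3 252. ] [327.  220.3] [15.8 20.5] 100
[ 0.5142 -0.0104 -0.0131] 0.1668 [0.4466 0.0391 0.012 ] [ 0.5898 -0.0484  0.012 ]
[ 0.4679 -0.0719  0.0662] 0.0666 [ 0.4491 -0.0491  0.012 ] [ 0.4534 -0.1361  0.012 ]
[ 0.4361 -0.1094 -0.0335] 0.0767 [ 0.4518 -0.1373  0.012 ] [ 0.4512 -0.0484  0.012 ]
[ 0.4295 -0.1067 -0.025 ] 0.253 [ 0.4544 -0.2253  0.012 ] [0.4484 0.0395 0.012 ]
tinT [209.8 146.7 464.5] [209.8 146.7] [23.8 24.9] 77
tinS [276.2 286.9 546.5] [276.2 286.9] [25.1 27.9] 93
jarT [262.3 146.9 477.5] [262.3 146.9] [23.2 26.4] 175
jarS [236.8 246.6 517. ] [236.8 246.6] [24.9 26.7] 67
botT [ 93.  132.2 251.5] [ 92.4 136.1] [17.2 34.7] 21
botT [110.9 142.9  90. ] [108.5 141.1] [13.9 17.2] 64
botS [361.2 386.5  78. ] [369.1 374.9] [26.2 35.9] 6
botS [376.6 368.5 286.5] [376.5 368.6] [16.8 22.5] 166
```

```bash
python3 - <<'E'
import pickle
from h import *
T,S=pickle.load(open("s0.pkl","rb"))
f=lambda s:(s["pixels"].astype(int).max(2),s["pixels"].astype(int).min(2))
mt,nt=f(T);ms,ns=f(S)
def pr(n,bs):
    for b in bs: print(n,np.round(b[:3],1),np.round(b[3][0],1),np.round(b[3][1],1),round(b[3][2]))
b1=blobs(ms<100,(205,140,345,235)); pr("bayS",b1)
bt=blobs(mt<70,(205,225,412,280))
b1=[b for b in b1 if b[2]>100]
for a,b in zip(bt[::-1],b1): p,g=tri(T,a[3][0],S,b[3][0]);print("bay tri",p.round(4),g.round(4))
p,g=tri(T,(209.8,146.7),S,(276.2,286.9));print("tin",p.round(4),g.round(4))
p,g=tri(T,(262.3,146.9),S,(236.8,246.6));print("jar",p.round(4),g.round(4))
for th in(70,85,100): pr("botT%d"%th,blobs((mt-nt<30)&(nt>th)&(mt<150),(86,118,108,142),20));pr("botS",blobs((ms-ns<30)&(ns>th)&(ms<160),(364,355,392,382),20))
p,g=tri(T,(96.7,129.8),S,(376.7,367.7));print("bot",p.round(4),g.round(4))
# cork mask
for n,s,roi in(("T",T,(75,105,300,195)),("S",S,(200,220,420,420))):
    hsv=cv2.cvtColor(s["pixels"],cv2.COLOR_RGB2HSV); x0,y0,x1,y1=roi
    print(n,hsv[144:146,176:184].tolist() if n=="T" else hsv[350:352,310:316].tolist())
print(T["pixels"][130:166:2,160].tolist())
print(T["pixels"][145,130:195:3].tolist())
E
```

```text
bayS [226.6 154.4 145.5] [226.6 154.4] [11. 17.] 85
bayS [256.7 174.  193.5] [256.7 174. ] [13.1 19. ] 86
bayS [289.9 195.9 235.5] [289.9 195.9] [14.8 20.5] 93
bayS [326.8 220.2 275.5] [326.8 220.2] [16.3 21.6] 101
bay tri [ 0.4547 -0.2261  0.009 ] 0.0002
bay tri [ 0.4521 -0.1378  0.0097] 0.0005
bay tri [ 0.4495 -0.0495  0.0098] 0.0008
bay tri [0.4469 0.0388 0.0101] 0.0009
tin [0.6203 0.074  0.0421] 0.0008
jar [ 0.6177 -0.0146  0.057 ] 0.0005
botT70 [ 94.4 129.1 181. ] [ 93.5 130.3] [15.  20.5] 50
botS [376.6 368.5 286.5] [376.5 368.6] [16.8 22.5] 166
botT85 [ 94.4 128.7 151.5] [ 93.7 129.1] [12.9 17.7] 74
botS [376.9 367.8 250.5] [376.8 367.8] [15.8 20.7] 153
botT100 [ 95.  128.7 111.5] [ 95.  128.6] [11.2 13. ] 78
botS [377.3 367.8 208.5] [377.2 367.8] [14.4 18.8] 147
bot [0.6316 0.2503 0.0865] 0.0005
T [[[10, 152, 77], [10, 153, 70], [10, 156, 59], [11, 143, 59], [11, 132, 81], [12, 131, 107], [12, 131, 121], [12, 130, 122]], [[11, 157, 73], [11, 162, 63], [9, 157, 52], [12, 149, 48], [12, 127, 66], [12, 130, 92], [12, 132, 112], [13, 131, 117]]]
S [[[15, 130, 233], [16, 126, 239], [14, 134, 236], [12, 139, 206], [13, 139, 165], [13, 149, 120]], [[14, 139, 228], [15, 130, 235], [15, 132, 232], [14, 134, 221], [13, 140, 197], [12, 138, 183]]]
[[94, 57, 37], [106, 63, 42], [98, 58, 39], [92, 55, 36], [88, 53, 35], [98, 58, 38], [93, 56, 36], [95, 57, 37], [93, 56, 36], [82, 49, 31], [77, 46, 30], [53, 32, 21], [34, 21, 16], [85, 60, 43], [127, 89, 62], [130, 90, 63], [103, 67, 45], [85, 51, 33]]
[[55, 33, 21], [56, 35, 23], [57, 35, 23], [114, 78, 54], [98, 63, 41], [85, 51, 34], [82, 49, 32], [93, 56, 37], [90, 54, 35], [88, 52, 34], [95, 57, 37], [81, 49, 32], [81, 48, 30], [78, 47, 30], [79, 48, 32], [78, 46, 30], [52, 30, 20], [92, 64, 45], [110, 77, 54], [60, 37, 25], [61, 38, 25], [100, 75, 61]]
```

```bash
python3 - <<'E'
import pickle
from h import *
T,S=pickle.load(open("s0.pkl","rb"))
p,g=tri(T,(161,141),S,(316.7,327.3));print("brush",p.round(4),g.round(4))
print("brush T z.059",onz(T,(161,141),.059).round(4),onz(S,(316.7,327.3),.059).round(4)," pad T",onz(T,(162.4,146),.017).round(4))
for c in((228,130),(382,130),(305,192)): print("padedge",onz(T,(70+c[0]/3.3,105+c[1]/3.3),.017).round(4))
print("bottle z.093",onz(T,(96.3,129.3),.093).round(4),onz(S,(377,367.7),.093).round(4))
print("jar z.065 T",onz(T,(262.3,145.8),.065).round(4),onz(S,(236.8,244.5),.065).round(4))
print("jar pad", [onz(T,(70+x/3.3,105+y/3.3),.017).round(4).tolist() for x,y in((585,97),(712,105),(570,218),(700,230))])
print("board", [onz(T,(70+x/3.3,105+y/3.3),.012).round(4).tolist() for x,y in((65,30),(735,90),(720,262),(40,205))])
# brush: brown-back outline in enhanced crops
for n,s,(x0,y0,x1,y1) in(("T",T,(130,115,195,175)),("S",S,(280,290,350,370))):
    c=cv2.cvtColor(s["pixels"][y0:y1,x0:x1],cv2.COLOR_RGB2BGR).astype(float)
    c=np.clip(c*2,0,255).astype(np.uint8); cv2.imwrite(f"pics/br{n}.png",cv2.resize(c,None,fx=8,fy=8 if n=="T" else 7,interpolation=cv2.INTER_CUBIC))
E
```

```text
brush [0.6275 0.1573 0.0428] 0.0016
brush T z.059 [0.6232 0.1532 0.059 ] [0.6329 0.1609 0.059 ]  pad T [0.6263 0.1591 0.017 ]
padedge [0.6283 0.1994 0.017 ]
padedge [0.6301 0.1189 0.017 ]
padedge [0.5958 0.1575 0.017 ]
bottle z.093 [0.6303 0.249  0.093 ] [0.634  0.2504 0.093 ]
jar z.065 T [ 0.6172 -0.0145  0.065 ] [ 0.6183 -0.0135  0.065 ]
jar pad [[0.6507, 0.0126, 0.017], [0.6479, -0.0548, 0.017], [0.5848, 0.0189, 0.017], [0.5798, -0.0494, 0.017]]
board [[0.6826, 0.2899, 0.012], [0.658, -0.0672, 0.012], [0.5639, -0.0603, 0.012], [0.587, 0.2957, 0.012]]
```

View pics/brT.png

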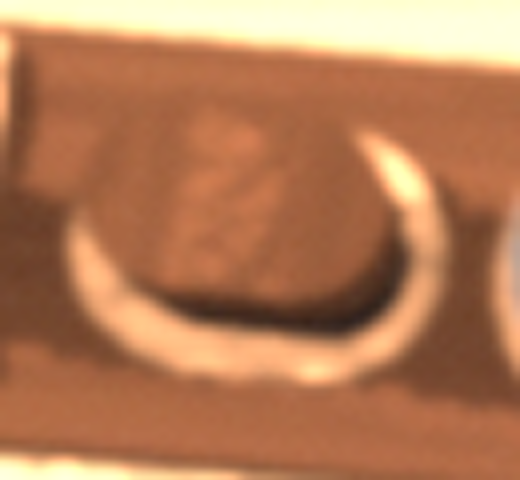

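View pics/brS.png

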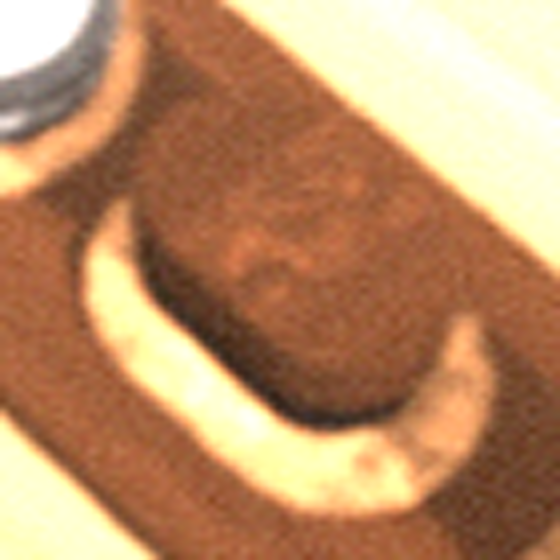

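Both views agree to about 1 mm, and the heights match: tin top 42 mm against 43, bay floor about 10 against 12. Spacing is 88 mm in both racks. Source yaw is about -0.07 and bay yaw about +0.03. First I'll check reach and IK for all poses, then move the tin.

```bash
cat > m.py <<'E'
import numpy as np
from scipy.spatial.transform import Rotation as Ro
from workcell import r
SY,BY=-0.069,0.030
def q(yaw,s=1):
    y=s*np.array([np.cos(yaw),np.sin(yaw),0]); z=np.array([0,0,-1.]); x=np.cross(y,z)
    return Ro.from_matrix(np.stack([x,y,z],1)).as_quat()
# item: pick xy, pick tcp z, dest xy, open before
B={132:(.4475,.0392),44:(.4501,-.0488),-44:(.4526,-.1370),-132:(.4552,-.2250)}
I={"tin":((.6203,.074),.036,44,.085),"jar":((.6178,-.0143),.040,132,.072),
   "bottle":((.632,.2500),.044,-132,.062),"brush":((.627,.1595),.044,-44,.068)}
UP=.19
def move(n,s,dx=0,dy=0):
    (x,y),z,b,op=I[n]; bx,by=B[b]; bx+=dx;by+=dy
    t0=r.get_obs()["time_s"]
    r.goto([x,y,UP],q(SY,s)); r.set_gripper(op/.095)
    r.line_to([x,y,z+.03],velocity=.2); r.line_to([x,y,z],velocity=.08)
    r.set_gripper(0.0,force=30); o=r.get_obs(); print(n,"grip width",o["opening"]*.095,"tcp",np.round(o["tool_pos"],4))
    r.line_to([x,y,z+.03],velocity=.1); r.line_to([x,y,UP],velocity=.2)
    print(" lifted width",r.get_obs()["opening"]*.095)
    r.line_to([bx,by,UP],frame=q(BY,s),velocity=.2)
    zp=z-.005
    r.line_to([bx,by,zp+.01],velocity=.15); r.dwell(.2)
    hit=r.line_to([bx,by,zp-.002],velocity=.02,threshold=4)
    o=r.get_obs(); print(" put hit",hit,"tcp",np.round(o["tool_pos"],4),"exp z",round(zp,4),"F",np.round(o["contact_force"],1))
    if o["tool_pos"][2]>zp+.004: print(" early stop, not released"); return
    r.set_gripper(min(1,o["opening"]+.25)); r.line_to([bx,by,zp+.06],velocity=.12); r.line_to([bx,by,UP],velocity=.25)
    print(" t",r.get_obs()["time_s"],"took",r.get_obs()["time_s"]-t0)
E
python3 - <<'E'
from m import *
for s in(1,-1):
  for n,((x,y),z,b,op) in I.items():
    js=[r.solve_ik(p,qq) for p,qq in(([x,y,z],q(SY,s)),([x,y,UP],q(SY,s)),([*B[b],z-.005],q(BY,s)),([*B[b],UP],q(BY,s)))]
    print(s,n,[None if j is None else np.round(j,2)[[0,1,2,4,5]].tolist() for j in js])
E
```

```text
1 tin [[0.01, 0.73, 1.72, 0.7, 0.08], [0.01, 0.53, 1.6, 1.01, 0.08], [-0.25, 0.59, 2.15, 0.4, -0.28], [-0.25, 0.3, 2.01, 0.83, -0.28]]
1 jar [[-0.13, 0.71, 1.73, 0.7, -0.06], [-0.13, 0.52, 1.62, 1.0, -0.06], [-0.06, 0.58, 2.16, 0.41, -0.09], [-0.06, 0.3, 2.02, 0.83, -0.09]]
1 bottle [[0.28, 0.77, 1.56, 0.81, 0.35], [0.28, 0.61, 1.45, 1.08, 0.35], [-0.59, 0.62, 2.01, 0.51, -0.62], [-0.59, 0.37, 1.89, 0.88, -0.62]]
1 brush [[0.15, 0.74, 1.65, 0.75, 0.22], [0.15, 0.56, 1.54, 1.04, 0.22], [-0.43, 0.59, 2.1, 0.46, -0.46], [-0.43, 0.33, 1.97, 0.85, -0.46]]
-1 tin [None, None, None, None]
-1 jar [None, None, None, None]
-1 bottle [None, None, [-0.59, 0.62, 2.01, 0.51, 2.52], [-0.59, 0.37, 1.89, 0.88, 2.52]]
-1 brush [None, None, [-0.43, 0.59, 2.1, 0.46, 2.68], [-0.43, 0.33, 1.97, 0.85, 2.68]]
```

```bash
python3 - <<'E'
from m import *
import cv2
move("tin",1)
s=r.snapshot("top"); cv2.imwrite("pics/top1.png",cv2.cvtColor(s["pixels"],cv2.COLOR_RGB2BGR))
s=r.snapshot("scene"); cv2.imwrite("pics/sc1.png",cv2.cvtColor(s["pixels"],cv2.COLOR_RGB2BGR))
E
```

```text
tin grip width 0.05541367917021188 tcp [0.6203 0.074  0.0362]
 lifted width 0.055356218971308456
 put hit True tcp [ 0.4501 -0.0488  0.0309] exp z 0.031 F [-0.2 -0.7  3. ]
 t 11.3417 took 11.1417
```

View pics/top1.png

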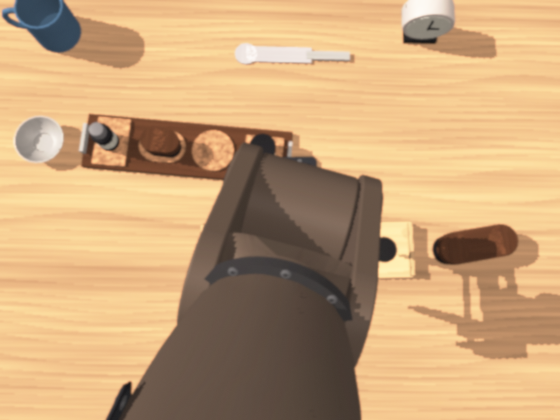

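View pics/sc1.png

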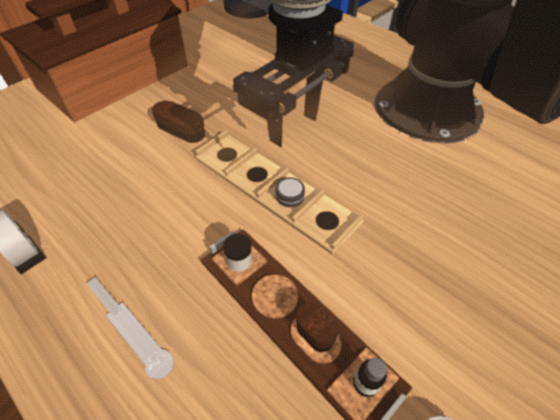

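The tin stands upright in its bay: it's at (290,190) in the scene view, and its cork pad at (275,296) is empty. The arm hides it from the top camera. Jar is next.

```bash
python3 - <<'E'
from m import *
import cv2
move("jar",1)
s=r.snapshot("scene"); cv2.imwrite("pics/sc2.png",cv2.cvtColor(s["pixels"],cv2.COLOR_RGB2BGR))
E
```

```text
jar grip width 0.044011912411112436 tcp [ 0.6178 -0.0143  0.0402]
 lifted width 0.04430977848613259
 put hit True tcp [0.4475 0.0392 0.0348] exp z 0.035 F [0.3 0.5 1.6]
 t 20.3083 took 8.866599999999998
```

View pics/sc2.png

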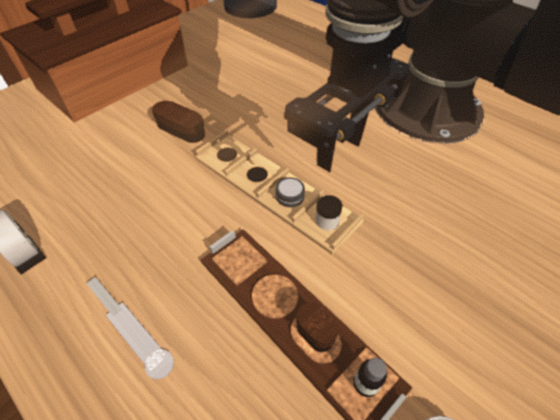

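The jar stands upright in the end bay at (329,211). Next is the brush, stopping at the lift so I can check the grip.

```bash
python3 - <<'E'
from m import *
import cv2
move("brush",1)
s=r.snapshot("scene"); cv2.imwrite("pics/sc3.png",cv2.cvtColor(s["pixels"],cv2.COLOR_RGB2BGR))
E
```

```text
brush grip width 0.03978211396565854 tcp [0.627  0.1595 0.0442]
 lifted width 0.03964982460889887
 put hit True tcp [ 0.4526 -0.137   0.0389] exp z 0.039 F [-0.2 -0.4  3.3]
 t 29.9333 took 9.575
```

View pics/sc3.png

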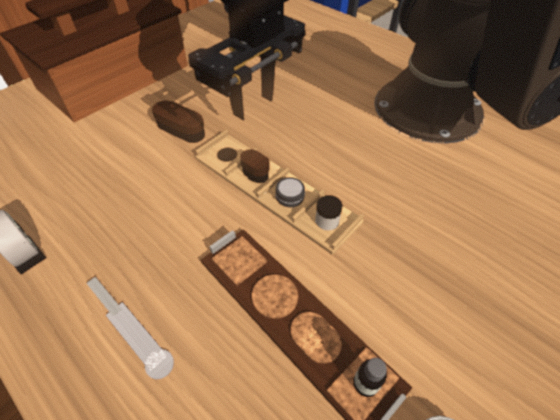

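I said I would stop at the lift, but the script ran straight through. The 39.7 mm grip width held, so it did no harm. The brush stands in the second bay at (256,166). The bottle is last, then the arm moves clear for the final look.

```bash
python3 - <<'E'
from m import *
import cv2,pickle
move("bottle",1)
r.move_j([-1.292,0.491,1.559,0,1.092,-0.106])
T=r.snapshot("top");S=r.snapshot("scene"); pickle.dump((dict(T),dict(S)),open("s1.pkl","wb"))
cv2.imwrite("pics/sc4.png",cv2.cvtColor(S["pixels"],cv2.COLOR_RGB2BGR)); cv2.imwrite("pics/top4.png",cv2.cvtColor(T["pixels"],cv2.COLOR_RGB2BGR))
cv2.imwrite("pics/top4c.png",cv2.resize(cv2.cvtColor(T["pixels"][210:290,190:425],cv2.COLOR_RGB2BGR),None,fx=3.3,fy=3.3,interpolation=cv2.INTER_CUBIC))
cv2.imwrite("pics/sc4c.png",cv2.resize(cv2.cvtColor(S["pixels"][120:255,185:370],cv2.COLOR_RGB2BGR),None,fx=4,fy=4,interpolation=cv2.INTER_CUBIC))
print(r.get_obs()["time_s"])
E
```

```text
bottle grip width 0.03327130495220474 tcp [0.632  0.25   0.0442]
 lifted width 0.033477499352021274
 put hit True tcp [ 0.4552 -0.225   0.039 ] exp z 0.039 F [-0.8 -0.2  5.4]
 t 41.1333 took 11.149999999999999
42.7833
```

View pics/top4c.png

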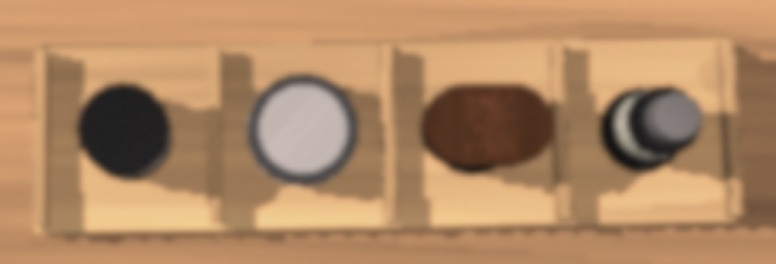

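View pics/sc4c.png

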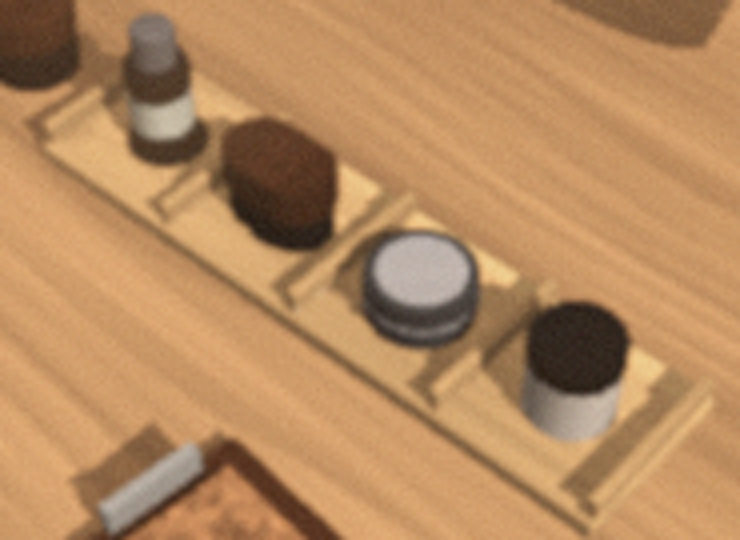

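All four stand upright, in order from +y: jar, tin, brush, bottle. In the top crop they are at about (125,130), (302,130), (488,125) and (655,125). Now I'll measure their offsets in the bay frame.

```bash
python3 - <<'E'
import pickle
from h import *
T,S=pickle.load(open("s1.pkl","rb"))
f=lambda s:(s["pixels"].astype(int).max(2),s["pixels"].astype(int).min(2))
mt,nt=f(T);ms,ns=f(S)
c0=np.array([.4513,-.0929]); a=.030; Rm=np.array([[np.cos(a),np.sin(a)],[-np.sin(a),np.cos(a)]])
def rep(n,p): print(n,"xy_bay(mm)",(Rm@(p[:2]-c0)*1e3).round(1),"z",round(p[2]*1e3,1))
def big(bs): return max(bs,key=lambda b:b[2])
jt=big(blobs(mt<60,(205,225,255,280)));js=big(blobs(ms<70,(312,190,350,215)))
rep("jar tri",tri(T,jt[3][0],S,js[3][0])[0]); rep("jar T z60",onz(T,jt[3][0],.060)) 
tt=big(blobs((mt-nt<40)&(nt>140),(255,225,310,280)));ts=big(blobs((ms-ns<40)&(ns>130),(270,170,312,205)))
p,g=tri(T,tt[3][0],S,ts[3][0]); rep("tin tri",p); rep("tin T z38",onz(T,tt[3][0],.038))
m=(mt<115); b=big(blobs(m,(312,228,360,270))); print("brush",b[3],b[2]); 
x,y,w,h=cv2.boundingRect(b[4]);print(x,y,w,h); cb=(x+w/2-.5,190/1*0+y+h/2-.5); rep("brush T z44",onz(T,cb,.044))
bs_=big(blobs((ms<110),(238,145,272,185)));x,y,w,h=cv2.boundingRect(bs_[4]); print(x,y,w,h); cs=(x+w/2-.5,y+h/2-.5)
p,g=tri(T,cb,S,cs); rep("brush tri",p); print(g)
# bottle: cap top from crops
ct=(190+674/3.3,210+118/3.3); cs=(185+153/4,120+33/4)
p,g=tri(T,ct,S,cs); rep("bottle tri cap",p); rep("bottle T z88",onz(T,ct,.088)); rep("bottle S z88",onz(S,cs,.088))
rep("bottle base T (z12)",onz(T,(190+638/3.3,210+129/3.3),.016))
E
```

```text
jar tri xy_bay(mm) [  0. 131.] z 51.6
jar T z60 xy_bay(mm) [ -1.1 131.2] z 60.0
tin tri xy_bay(mm) [ 0.7 43.4] z 36.1
tin T z38 xy_bay(mm) [ 0.4 43.7] z 38.0
brush ((337.27520751953125, 248.2291717529297), (25.347126007080078, 41.05772018432617), 87.1202392578125) 811.0
317 236 42 26
brush T z44 xy_bay(mm) [ -1.1 -48.4] z 44.0
239 150 30 33
brush tri xy_bay(mm) [  0.4 -51.1] z 29.1
0.0014835586144150664
bottle tri cap xy_bay(mm) [  -0.8 -133.4] z 79.5
bottle T z88 xy_bay(mm) [  -1.3 -131.4] z 88.0
bottle S z88 xy_bay(mm) [   5.7 -125.1] z 88.0
bottle base T (z12) xy_bay(mm) [  -1.1 -130.6] z 16.0
```

All four are well inside the 15 mm tolerance. The worst is the brush, 4–7 mm off along the row. Gripper is open and clear, so I'm handing in.

```bash
python3 - <<'E'
from workcell import r
print(r.get_obs()["time_s"],r.get_obs()["contact_force"]); r.sign_off()
E
```

```text
42.7833 [-0.31468431  0.03998542  0.34164781]
the job is handed in; nothing more can be done
```

I moved all four items to the plywood rack in reverse order and handed the job in at 42.8 s. From +y (left) to -y, the row was bottle, brush, tin, jar and is now jar, tin, brush, bottle. All were standing upright and released, with the arm parked clear. The sign-off gives no verdict.

**Last measurements, offset from the bay middle (limit 15 mm):**

| Item | Across the rack | Along the row |
|---|---|---|
| Jar | 1 mm | 1 mm |
| Tin | 1 mm | 1 mm |
| Brush | 1 mm | 4–7 mm |
| Bottle | 1 mm | 1–2 mm |

Each placing stopped on contact within 0.2 mm of the height I expected.

**Checks that disagreed:**
- **Bottle:** casting the scene view alone onto the 88 mm cap height put it about 6–7 mm off in each direction. The top view and its base outline showed about 1 mm.
- **Heights:** triangulated heights came out low for anything whose mask mixed top and side. The bottle cap read 80 mm against 88, the brush 29 mm and the jar cap 52 mm. The bay floor also read 10 mm instead of 12. I used the known heights as the reference there.
- **Brush pickup:** its dark back hardly showed against the dark rack, so I partly judged its start position by eye from enlarged crops. That probably explains its larger offset.

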